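# Tap the sample dish into its hidden seat on the tea colour meter

## Task

The steel sample dish stands loose in the lane of the tea colour meter, and the seat that should hold it lies hidden close by, to its left or to its right. With the closed fingertips tap the dish gently along the lane, from one side or the other, until it drops fully and level into its seat, and take the fingers off it; then prove it is trapped by pressing it sideways with about 8 N for half a second first on its left side and then on its right side (as the robot sees it). Never press the dish with more than 25 N, do not tip it over, and leave the bowl, cup, sand timer and tea caddy where they stand.

Things in the scene. Friction and masses are not known exactly. Their poses are not given: they have to be found in the camera images.
- meter: Low tea colour meter fixed on the counter: housing 340 mm long (y) by 160 mm deep (x), with a 45 mm high control pod out to x = +130 mm on the far side. A white-walled lane runs along y on top. Origin at counter height under the middle of the lane; +y runs along the lane to the left as the robot sees it, +x away from the robot, z up.
- lane_mid (a point): Middle of the lane's flat aluminium floor, 55 mm above the counter; axes as the meter's. The lane is 94 mm wide (x from -47 to +47 mm); its side walls rise 12 mm above the floor; beyond y = +-110 mm white covers rise 2 mm above the floor. The seat is a round hole, 64 mm across and 5 mm deep, centred at x = 0 and anywhere from y = -30 to +30 mm: not measured, it must be felt for.
- left_pins (a point): Point on the lane floor midway between the two end-stop pins at the left (+y) end of the lane, 96 mm from lane_mid. The steel pins are 10 mm thick, 17 mm above the floor, at x = -40 and +40 mm: they stop the dish when its centre is 64 mm from lane_mid, while a finger passes between them.
- right_pins (a point): Point on the lane floor midway between the two end-stop pins at the right (-y) end of the lane, 96 mm from lane_mid. The steel pins are 10 mm thick, 17 mm above the floor, at x = -40 and +40 mm: they stop the dish when its centre is 64 mm from lane_mid, while a finger passes between them.
- dish: Round closed steel dish of tea leaf, 0.5 to 0.75 kg, too wide to grip: body 92 mm across and 28 mm tall, upright wall, on a foot 60 mm across and 8 mm tall. Origin at the centre of the foot's underside, z up: 55 mm above the counter in the lane, 50 mm once seated; hangs tilted half-way. It starts level, 14 to 28 mm left or right of the seat. Push low (tips 5 mm above the lane floor), at 15 mm/s or less.
- bowl: White tasting bowl, bystander, 96 mm across the rim, 50 mm tall, loose; origin at the centre of its underside. About 270 mm left of the meter's middle.
- cup: White mug, bystander, 72 mm across, 70 mm tall, loose, handle on its own +y side; origin at the centre of its underside. About 280 mm right of the meter's middle.
- timer: Sand timer in a dark wood frame, bystander, 68 mm across, 110 mm tall, loose; origin at the centre of its underside. Beyond the meter to the right.
- caddy: Round green tea caddy, bystander, 70 mm across, 90 mm tall, loose; origin at the centre of its underside. Beyond the meter to the left.
Not all that is in view belongs to the job. Leave any orange or yellow look-alike of the dish alone.

How it is judged (in metres and radians):
On the way, in this order (a step that is already met when the one before it is completed fails the run):
1. the dish has dropped fully into its seat (less than 2 mm above the seat floor), level, and the fingers are off it (z of dish in the frame of meter below 0.052 m and angle between dish's own z axis and vertical below 0.03 rad and contact force between the fingers and dish below 0.3 N), for 0.2 s.
2. the seated dish is pressed with more than 5 N on its left (+y) side and stays seated (z of dish in the frame of meter below 0.0525 m and contact force between the fingers and dish above 5 N and y of the grasp point in the frame of meter above 0 m and horizontal distance between the grasp point and dish above 0.035 m), for 0.2 s.
3. then the seated dish is pressed with more than 5 N on its right (-y) side and stays seated (z of dish in the frame of meter below 0.0525 m and contact force between the fingers and dish above 5 N and y of the grasp point in the frame of meter below 0 m and horizontal distance between the grasp point and dish above 0.035 m), for 0.2 s.
At the end, for the whole second after the job is handed in: The dish rests fully in its seat (underside less than 2 mm above the seat floor, tilt under 0.03 rad), still and untouched (z of dish in the frame of meter below 0.052 m and angle between dish's own z axis and vertical below 0.03 rad and linear speed of dish below 0.01 m/s).
It fails at once if the fingers press the dish with more than 25 N (contact force between the fingers and dish above 25 N).
It fails at once if the dish is tipped by more than 0.3 rad (angle between dish's own z axis and vertical above 0.3 rad).
It fails at once if a bystander is moved by more than 15 mm (distance of any of bowl, cup, timer, caddy from where it was at the start of the episode above 0.015 m).
It also fails if it takes over 72 s, if anything falls off the work surface, if the arm or the gripper's body presses on something with over 40 N, if the wrist force passes 120 N, or if a joint passes its speed limit or range.

## Robot

A 6-joint arm with a two-finger parallel gripper is mounted at the origin on the work surface. World frame = base frame: x ahead of the robot, y to its left, z up, the work surface at z = 0. Lengths are in mm, angles in rad, forces in N, time in s.
With the tool pointing down it reaches from about 275 to 1000 mm from the base axis. Payload 8.4 kg.
Tool frame: the origin (TCP) lies at the very end of the fingers, on their centre line; the grasp point (between the pads) lies 19 mm behind it; z points along the fingers, y is the line along which they close (so a half turn about z gives the same grasp; the last joint's range is limited). The gripper opens to 85 mm and grips with 20 to 120 N. Pads are 22 mm wide; open, the fingers measure 114 mm over their backs; the gripper's body (76 mm by 85 mm) begins 54 mm behind the grasp point. The pads swing forward as they close: fully open they stand 13 mm farther back than shut.
Start: joints at [-1.299, 0.353, 1.633, -0, 1.155, -0.002], TCP at [168.993, -601.722, 231.281] pointing down, gripper open.
Joint ranges: [-2.63, 2.63], [-0.92, 2.1], [0.06, 2.66], [-1.3, 4.44], [0, 2.69], [-3.02, 3.02]. Speed limits (rad/s): [2.22, 2.22, 2.79, 3.14, 3.14, 3.14].

## Interface

Orientations are given as a rotation vector (axis times angle).
In Python, from bench import ctrl, sensors, vision, workorder gives the robot as it stands. Calls block until the motion is done:
- ctrl.move_pose(position, orientation): joint-space move of the TCP to a pose.
- ctrl.move_linear(position, rot=None, vel=150): straight line of the TCP; rot=None keeps the orientation; vel is the mean speed in mm/s.
- ctrl.goto_joints(angles): joint-space move.
- ctrl.set_gripper(opening): finger opening in mm; the grip force is fixed at half the most; returns when the fingers have stopped.
- ctrl.pause(seconds).
- ctrl.solve_ik(position, orientation): joint angles nearest the present ones, or None.
- sensors.read_state(): the state.
- vision.get_image(name): name is "scene" or "top" or "wrist"; returns the picture (400x640x3 uint8, red, green, blue); there is no depth.
- vision.camera_params(name): a dict with "fx", "fy", "cx", "cy" (pixels), "dist" ([k1, k2, p1, p2, k3] as OpenCV has them; the pictures are not rectified), "extrinsics" (4x4, takes a point from world to camera coordinates); the wrist camera has in their place "T_tool_cam" (4x4, takes a point from camera to tool coordinates, whose origin is the TCP and whose axes are the flange's). Camera axes: x right, y down, z forward; pixel columns grow to the right and rows downward; lengths in mm; the calibration is good to about 2 mm. A picture is of the moment at which its call begins: read the wrist's pose just before it. camera_params takes no time and is no camera call.
A pose or a line that the arm cannot do raises ctrl.IKError and nothing moves.
- workorder.job_done(): hands the job in; it is judged then, once.
The state is a dict: "t": time; "joint_pos": joint angles; "joint_velocities": joint speeds; "tau": joint torques, N m; "tool_pos": TCP position; "ee_rot": TCP orientation; "ft_force": force on the tool from outside, world axes, zero at the start; "ft_torque": the same for the moment, N m; "opening": finger opening in mm; "gripper_force": force on a finger pad.
Only numpy, scipy, OpenCV 4.12 (cv2) and the standard library are available. Lean on these libraries where they do the work, as an engineer would, in place of code of your own. Each camera call takes 0.05 s, during which the arm holds its last target. There are 200 camera calls.

## Working session

There is one attempt and no reset: what is moved stays moved. The work goes in short steps, each a Python script; the robot and the scene stay as the last script left them, time stands still between calls to the robot, and variables do not carry over. Pictures are saved under pics/ and viewed, at most 10 in all, crops included, and the job is handed in when it is done.

```bash
mkdir -p pics; ls; python3 - <<'E'
from bench import ctrl,sensors,vision
import cv2
for n in("scene","top"):
    cv2.imwrite(f"pics/{n}0.png",vision.get_image(n)[:,:,::-1])
    print(n,vision.camera_params(n))
s=sensors.read_state();print(s)
print(vision.camera_params("wrist"))
E
```

```text
pics
scene {'fx': 504.00063788751174, 'fy': 504.00063788751174, 'cx': 315.1385745334056, 'cy': 199.13946062315412, 'dist': array([-0.1475552,  0.       ,  0.       ,  0.       ,  0.       ]), 'extrinsics': array([[ 1.42744551e-01,  9.89624314e-01,  1.63618784e-02,
        -9.83305193e+01],
       [ 8.17775560e-01, -1.08612264e-01, -5.65195992e-01,
        -3.86619507e+02],
       [-5.57554595e-01,  9.40589925e-02, -8.24794386e-01,
         1.50506805e+03],
       [ 0.00000000e+00,  0.00000000e+00,  0.00000000e+00,
         1.00000000e+00]])}
top {'fx': 455.74272150991226, 'fy': 455.74272150991226, 'cx': 320.9231476446903, 'cy': 202.77684445954452, 'dist': array([-0.12984,  0.     ,  0.     ,  0.     ,  0.     ]), 'extrinsics': array([[-1.91771091e-02, -9.99664237e-01, -1.74256181e-02,
         4.15673221e+01],
       [-9.92279403e-01,  2.11656219e-02, -1.22203121e-01,
         5.10500889e+02],
       [ 1.22530913e-01,  1.49475794e-02, -9.92352128e-01,
         8.91905757e+02],
       [ 0.00000000e+00,  0.00000000e+00,  0.00000000e+00,
         1.00000000e+00]])}
{'t': 0.1, 'joint_pos
[... 502 characters left out ...]
rce': array([-0.52734442,  0.06828141,  0.14536157]), 'ft_torque': array([0.02329502, 0.01569   , 0.0110405 ]), 'gripper_force': 0.0, 'opening': 85.4085222554528}
{'fx': 349.53226237717865, 'fy': 349.53226237717865, 'cx': 317.86439555455553, 'cy': 200.75401641954068, 'dist': array([0.01997416, 0.        , 0.        , 0.        , 0.        ]), 'T_tool_cam': array([[ 5.06111965e-04, -9.64571076e-01, -2.63822634e-01,
         6.65457959e+01],
       [ 9.99999798e-01,  3.86904495e-04,  5.03804301e-04,
        -4.74537387e-01],
       [-3.83880894e-04, -2.63822836e-01,  9.64571078e-01,
        -1.42303491e+02],
       [ 0.00000000e+00,  0.00000000e+00,  0.00000000e+00,
         1.00000000e+00]])}
```

View pics/top0.png

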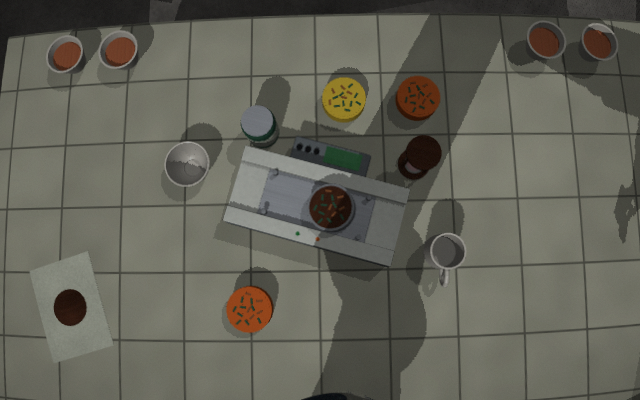

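View pics/scene0.png

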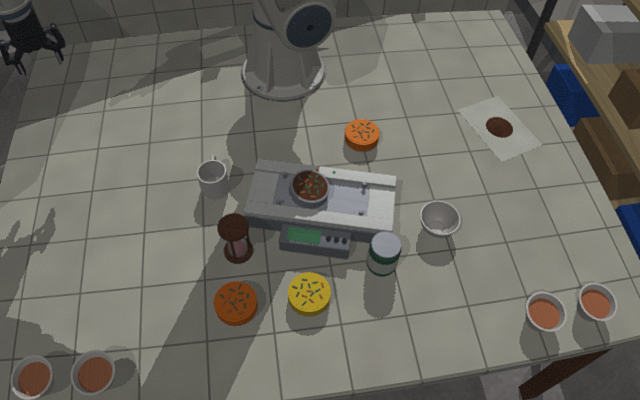

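The steel dish in the lane is at top (330,207). The look-alikes are yellow (344,98), dark orange (418,97) and orange (250,309), all on the counter. The bowl is at (187,164), cup (448,251), timer (420,158) and caddy (258,125). Only the one in the lane fits, and I'll confirm that in an enlarged crop.

```bash
python3 - <<'E'
import cv2
i=cv2.imread("pics/top0.png")[130:280,215:415]
cv2.imwrite("pics/crop.png",cv2.convertScaleAbs(cv2.resize(i,None,fx=4,fy=4,interpolation=cv2.INTER_CUBIC),alpha=1.5))
E
```

```text
(no output)
```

View pics/crop.png

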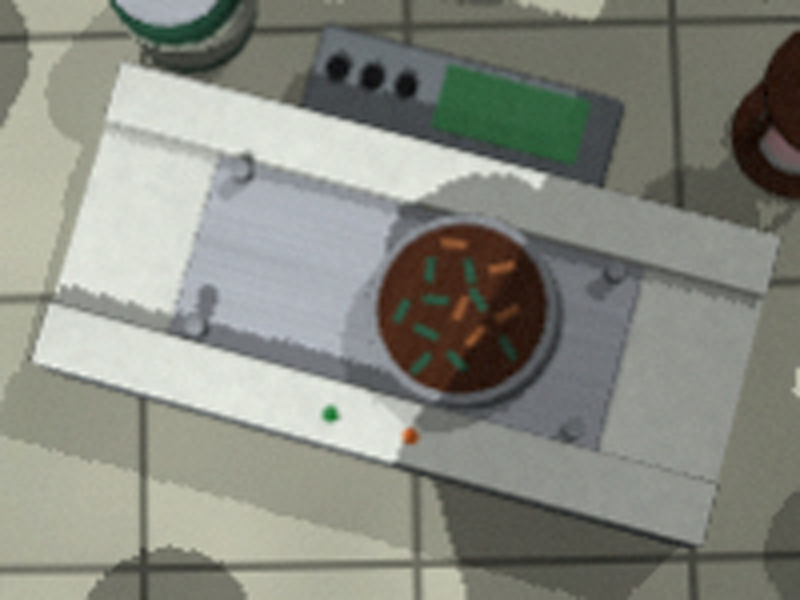

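The crop confirms it: a grey steel rim with dark leaf, standing in the lane between four pins at crop (243,162), (197,322), (615,270) and (571,428). Next I fit the meter pose from the housing corners and pins.

```bash
cat > h.py <<'E'
import numpy as np, cv2
from scipy.optimize import least_squares
from bench import ctrl,sensors,vision
def K(p): return np.array([[p['fx'],0,p['cx']],[0,p['fy'],p['cy']],[0,0,1.]])
def proj(P,p,E=None):
    E=p['extrinsics'] if E is None else E
    return cv2.projectPoints(np.float64(P).reshape(-1,1,3),cv2.Rodrigues(E[:3,:3].copy())[0],E[:3,3],K(p),p['dist'])[0].reshape(-1,2)
def unproj(uv,z,p,E=None):
    E=p['extrinsics'] if E is None else E
    n=cv2.undistortPoints(np.float64(uv).reshape(-1,1,2),K(p),p['dist']).reshape(-1,2)
    d=np.c_[n,np.ones(len(n))]@E[:3,:3]; c=-E[:3,:3].T@E[:3,3]
    return c+d*((z-c[2])/d[:,2])[:,None]
def wE():
    s=sensors.read_state();T=np.eye(4);T[:3,:3]=cv2.Rodrigues(s['ee_rot'])[0];T[:3,3]=s['tool_pos']
    return np.linalg.inv(T@vision.camera_params('wrist')['T_tool_cam'])
def tow(M,q): # meter pose (x,y,th), meter point -> world
    q=np.atleast_2d(np.float64(q));c,s=np.cos(M[2]),np.sin(M[2])
    return np.c_[M[0]+c*q[:,0]-s*q[:,1],M[1]+s*q[:,0]+c*q[:,1],q[:,2]]
def tom(M,P):
    P=np.atleast_2d(P);c,s=np.cos(M[2]),np.sin(M[2]);d=P[:,:2]-M[:2]
    return np.c_[c*d[:,0]+s*d[:,1],-s*d[:,0]+c*d[:,1]]
E
python3 - <<'E'
from h import *
p=vision.camera_params('top')
uv=np.array([(122,64),(778,238),(704,546),(34,362),(243,162),(197,322),(615,270),(571,428)],float)/4+[215-.375,130-.375]
Q=[(80,170,67),(80,-170,67),(-80,-170,67),(-80,170,67),(40,96,72),(-40,96,72),(40,-96,72),(-40,-96,72)]
r=least_squares(lambda M:(proj(tow(M,Q),p)-uv).ravel(),[450,0,-.2],x_scale=[1,1,.01])
print(r.x,r.fun.reshape(-1,2).round(1))
d=unproj([np.array([466,311])/4+[215,130]],91,p);print('rim guess',d,tom(r.x,d))
t=vision.get_image('scene')
for n,q,z in(('caddy',(258,118),90),('timer',(424,152),110),('bowl',(187,162),50),('cup',(448,250),70)): P=unproj([q],z,p);print(n,P.round(0),tom(r.x,P).round(0))
E
```

```text
[ 5.04457594e+02  4.00159816e+01 -2.88684983e-01] [[-0.2 -2.2]
 [ 1.5 -1.4]
 [-0.3  1.1]
 [-1.4  0.3]
 [-1.   1.3]
 [-0.9  0.4]
 [ 0.9 -0.1]
 [ 1.3  0.2]]
rim guess [[494.00634126  10.49782072  91.        ]] [[ -1.6151901  -31.27205893]]
caddy [[674. 151.  90.]] [[131. 154.]]
timer [[ 594. -166.  110.]] [[ 145. -172.]]
bowl [[599. 303.  50.]] [[ 16. 279.]]
cup [[ 409. -213.   70.]] [[ -19. -269.]]
```

The dish is at meter y ≈ -31, so the seat can only lie to its left (y from -17 to -3), and I'll push from the right. First I'll close the gripper, hover on the right side and take one wrist look.

```bash
cat >> h.py <<'E'
M0=np.array([504.46,40.02,-.28868])
def rot(M):
    f=M[2]+np.pi/2; x=np.array([np.cos(f),np.sin(f),0]);z=np.array([0,0,-1.])
    return cv2.Rodrigues(np.c_[x,np.cross(z,x),z])[0].ravel()
E
python3 - <<'E'
from h import *
ctrl.set_gripper(0)
ctrl.move_pose(tow(M0,(0,-100,220))[0],rot(M0)); ctrl.pause(.3)
s=sensors.read_state();E=wE();np.save('E1.npy',E)
im=vision.get_image('wrist')
print(s['t'],s['tool_pos'],s['joint_pos'],s['opening'],s['ft_force'])
cv2.imwrite('pics/w1.png',im[:,:,::-1])
p=vision.camera_params('wrist')
print(proj(tow(M0,[(40,96,72),(-40,96,72),(40,-96,72),(-40,-96,72),(0,-31,91)]),p,E).round())
E
```

```text
3.4583 [475.98272404 -56.16557259 219.94810446] [-1.20570262e-01  1.37291461e-01  1.94784270e+00 -2.48207790e-05
  1.05656074e+00  1.68730024e-01] 0.2798834900598512 [ 0.8475463   0.54173068 -0.05676712]
[[376. -90.]
 [260. -90.]
 [365. 182.]
 [271. 182.]
 [318. 102.]]
```

View pics/w1.png

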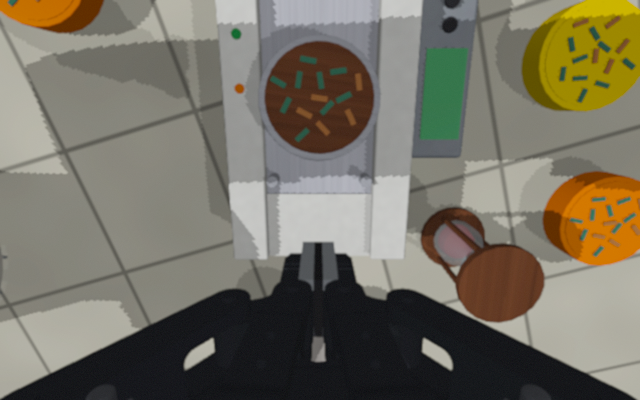

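In the wrist picture the dish rim centre is at (319,98) and the right pins are at (272,178) and (365,177). That agrees with the model to within about 3 mm along the lane. Next: descend and push left with force watching.

```bash
cat >> h.py <<'E'
M0[:2]+=2*np.array([-np.sin(M0[2]),np.cos(M0[2])])
U=np.array([-np.sin(M0[2]),np.cos(M0[2]),0])
def F(): return float(sensors.read_state()['ft_force']@U)
def Y(): return float(tom(M0,sensors.read_state()['tool_pos'])[0,1])
def push(y,sgn,fmax,ymax,step=.6,vel=7,z=60.):
    ctrl.pause(.2); b=np.mean([F() for _ in range(3)]); log=[]
    while sgn*(ymax-y)>0:
        y+=sgn*step; ctrl.move_linear(tow(M0,(0,y,z))[0],vel=vel)
        f=-sgn*(F()-b); log.append((round(Y(),1),round(f,1)))
        if f>fmax: break
    return y,b,log
E
python3 - <<'E'
from h import *
ctrl.move_linear(tow(M0,(0,-100,110))[0],rot=rot(M0),vel=120)
ctrl.move_linear(tow(M0,(0,-100,60))[0],vel=60)
print(sensors.read_state()['ft_force'],sensors.read_state()['tool_pos'])
y,b,log=push(-100,1,7,-58)
s=sensors.read_state();print(s['t'],y,b,s['tool_pos']);print(log)
cv2.imwrite('pics/w2.png',vision.get_image('wrist')[:,:,::-1])
E
```

```text
[0.21927499 0.21314153 0.40836633] [476.8081917  -53.97873413  60.19903424]
17.5083 -71.80000000000027 -0.399882296541438 [484.19961276 -27.50055472  59.97040032]
[(-99.4, np.float64(-0.3)), (-98.8, np.float64(-1.5)), (-98.2, np.float64(-0.1)), (-97.6, np.float64(-0.3)), (-97.0, np.float64(-0.5)), (-96.4, np.float64(-0.5)), (-95.8, np.float64(-0.5)), (-95.2, np.float64(-0.7)), (-94.6, np.float64(0.4)), (-94.0, np.float64(0.1)), (-93.4, np.float64(-0.5)), (-92.8, np.float64(-0.4)), (-92.2, np.float64(-0.3)), (-91.6, np.float64(-0.6)), (-91.0, np.float64(-0.4)), (-90.5, np.float64(2.1)), (-89.9, np.float64(3.2)), (-89.2, np.float64(2.6)), (-88.5, np.float64(2.4)), (-88.0, np.float64(2.3)), (-87.4, np.float64(1.9)), (-86.8, np.float64(2.0)), (-86.1, np.float64(2.5)), (-85.6, np.float64(2.9)), (-85.0, np.float64(1.8)), (-84.4, np.float64(1.1)), (-83.8, np.float64(1.4)), (-83.1, np.float64(1.9)), (-82.6, np.float64(1.7)), (-82.0, np.float64(1.5)), (-81.3, np.float64(2.3)), (-80.8, np.float64(1.9)), (-80.2, np.float64(2.3)), (-79.6, np.float64(2.8)), (-79.0, np.float64(2.4)), (-78.4, np.float64(2.4)), (-77.7, np.float64(2.8)), (-77.1, np.float64(2.2)), (-76.6, np.float64(1.7)), (-76.0, np.float64(3.0)), (-75.3, np.float64(2.1)), (-74.7, np.float64(2.0)), (-74.2, np.float64(2.4)), (-73.5, np.float64(2.5)), (-73.0, np.float64(3.3)), (-72.7, np.float64(4.5)), (-72.5, np.float64(8.2))]
```

```bash
python3 - <<'E'
from h import *
ctrl.move_linear(tow(M0,(0,-80,60))[0],vel=30); ctrl.pause(.3)
print(sensors.read_state()['t'],F())
cv2.imwrite('pics/t3.png',vision.get_image('top')[:,:,::-1])
E=wE();np.save('E3.npy',E);w=vision.get_image('wrist')[:,:,::-1]
s=vision.get_image('scene')[:,:,::-1]
c=cv2.resize(s[150:235,235:410],(600,291),interpolation=cv2.INTER_CUBIC)
cv2.imwrite('pics/m3.png',np.vstack([cv2.resize(w[:300,100:540],(440,300)),]) if 0 else np.vstack([cv2.resize(w[0:300,60:580],(520,300)),cv2.resize(c,(520,252))]))
E
```

```text
18.2833 0.7652267730331953
```

View pics/m3.png

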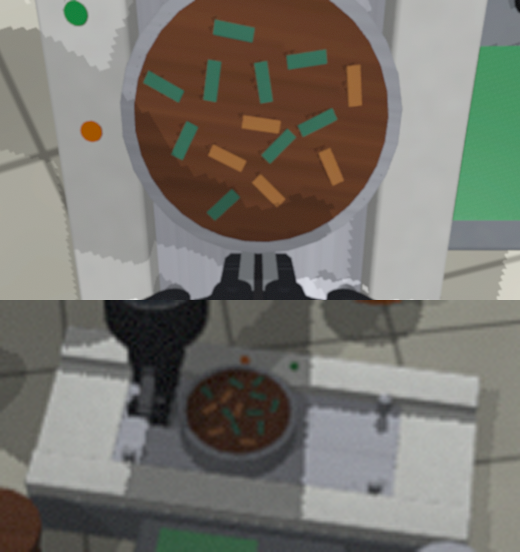

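```bash
python3 - <<'E'
from h import *
E=np.load('E3.npy');p=vision.camera_params('wrist')
a=np.linspace(0,2*np.pi,721)
for top in(86,88.5,91):
  for y in (-13,-10):
    P=[(46*np.cos(t),y+46*np.sin(t),top) for t in a];q=proj(tow(M0,P),p,E)
    print(top,y,'cols',q[:,0].min().round(1),q[:,0].max().round(1),'w',np.ptp(q[:,0]).round(1),'bottom',q[:,1].max().round(1),'row of widest',q[q[:,0].argmin(),1].round())
E
```

```text
86 -13 cols 174.3 464.1 w 289.8 bottom 239.6 row of widest 88.0
86 -10 cols 173.2 465.2 w 292.0 bottom 231.6 row of widest 78.0
88.5 -13 cols 171.1 467.4 w 296.3 bottom 242.2 row of widest 87.0
88.5 -10 cols 170.0 468.6 w 298.6 bottom 234.2 row of widest 77.0
91 -13 cols 167.7 470.8 w 303.1 bottom 245.0 row of widest 87.0
91 -10 cols 166.5 472.0 w 305.5 bottom 236.8 row of widest 75.0
```

```bash
python3 - <<'E'
from h import *
p=vision.camera_params('wrist');a=np.linspace(0,2*np.pi,721)
for f,e,top,y in(('w1','E1',91,-33),):
    q=proj(tow(M0,[(46*np.cos(t),y+46*np.sin(t),top) for t in a]),p,np.load(e+'.npy'))
    print(np.ptp(q,axis=0),q.min(0),q.max(0))
# brown disc: threshold in both wrist pictures (inner leaf disc), equal physical size
def brown(f):
    i=cv2.imread(f);h=cv2.cvtColor(i,cv2.COLOR_BGR2HSV)
    m=((h[...,0]<12)|(h[...,0]>174))&(h[...,1]>110)&(h[...,2]>25)
    n,l,st,c=cv2.connectedComponentsWithStats(cv2.morphologyEx(m.astype('u1'),cv2.MORPH_CLOSE,np.ones((5,5))))
    k=[j for j in range(1,n) if abs(c[j,0]-320)<40 and c[j,1]<260];k=max(k,key=lambda j:st[j,4]);return st[k]
print(brown('pics/w1.png'),brown('pics/w2.png'))
# lane/caliper rows in w2
E=np.load('E3.npy')
print(proj(tow(M0,[(-80,-10,67),(-47,-10,67),(80,-10,67),(47,-10,67),(-47,40,67),(47,40,67)]),p,E).round())
E
```

```text
[123.62186357 129.05471801] [256.34196554  33.94614583] [379.96382911 163.00086384]
[ 266   42  107  111 7389] [  192     0   260   255 44109]
[[101.  96.]
 [192.  97.]
 [536.  96.]
 [446.  97.]
 [176. -63.]
 [462. -63.]]
```

The leaf disc is 253 px wide. I expect 252 px for a seated dish (top at 86 mm) and about 264 px if it were still on the floor, so it is seated. Next is the left press.

```bash
cat >> h.py <<'E'
def press(y0,sgn,ymax):
    y,b,log=push(y0,sgn,7.3,ymax,step=.4,vel=7)
    h=[]
    for _ in range(8): ctrl.pause(.1); h.append(round(-sgn*(F()-b),1))
    print(log[-12:]);print('hold',h,'y',y,'t',sensors.read_state()['t'])
    return y
E
python3 - <<'E'
from h import *
ctrl.move_linear(tow(M0,(0,-80,125))[0],vel=100)
ctrl.move_linear(tow(M0,(0,52,125))[0],vel=120)
ctrl.move_linear(tow(M0,(0,52,60))[0],vel=60)
y=press(52,-1,36)
ctrl.move_linear(tow(M0,(0,52,60))[0],vel=30)
E
```

```text
[(40.0, np.float64(0.5)), (39.6, np.float64(-1.0)), (39.2, np.float64(0.7)), (38.8, np.float64(1.0)), (38.4, np.float64(-0.3)), (38.0, np.float64(-0.7)), (37.6, np.float64(-0.6)), (37.4, np.float64(1.6)), (37.0, np.float64(3.5)), (36.4, np.float64(4.1)), (36.0, np.float64(3.1)), (35.6, np.float64(3.7))]
hold [np.float64(3.3), np.float64(3.9), np.float64(3.6), np.float64(4.4), np.float64(2.8), np.float64(4.2), np.float64(2.9), np.float64(2.4)] y 35.60000000000006 t 32.9667
```

```bash
python3 - <<'E'
from h import *
y=press(39,-1,31.5)
ctrl.move_linear(tow(M0,(0,45,60))[0],vel=30)
E
```

```text
[(36.6, np.float64(-0.5)), (36.1, np.float64(-0.4)), (35.8, np.float64(-0.3)), (35.6, np.float64(0.9)), (35.3, np.float64(3.1)), (34.7, np.float64(2.9)), (34.2, np.float64(3.0)), (33.8, np.float64(1.8)), (33.4, np.float64(3.1)), (33.1, np.float64(4.9)), (33.0, np.float64(7.2)), (33.0, np.float64(7.7))]
hold [np.float64(7.1), np.float64(8.5), np.float64(7.4), np.float64(7.7), np.float64(7.6), np.float64(7.4), np.float64(7.5), np.float64(7.8)] y 32.200000000000024 t 40.7333
```

The dish stopped after about 4.3 mm of travel, matching the 4 mm seat play, and the press held at about 7.6 N. Next, the right press.

```bash
python3 - <<'E'
from h import *
ctrl.move_linear(tow(M0,(0,45,125))[0],vel=100)
ctrl.move_linear(tow(M0,(0,-84,125))[0],vel=120)
ctrl.move_linear(tow(M0,(0,-84,60))[0],vel=70)
y=press(-79,1,-70.5)
ctrl.move_linear(tow(M0,(0,-84,60))[0],vel=40)
ctrl.move_linear(tow(M0,(0,-84,125))[0],vel=100)
cv2.imwrite('pics/end.png',cv2.resize(vision.get_image('wrist')[:,:,::-1],(640,400)))
print(sensors.read_state()['t'])
E
```

```text
[(-78.3, np.float64(4.4)), (-77.8, np.float64(4.5)), (-77.4, np.float64(4.0)), (-76.9, np.float64(3.1)), (-76.6, np.float64(3.2)), (-76.1, np.float64(3.4)), (-75.8, np.float64(2.6)), (-75.4, np.float64(3.8)), (-75.0, np.float64(3.5)), (-74.8, np.float64(5.8)), (-74.7, np.float64(7.2)), (-74.6, np.float64(10.4))]
hold [np.float64(10.5), np.float64(9.9), np.float64(10.5), np.float64(10.2), np.float64(9.9), np.float64(10.9), np.float64(10.1), np.float64(10.0)] y -73.79999999999993 t 49.3333
50.5917
```

View pics/end.png

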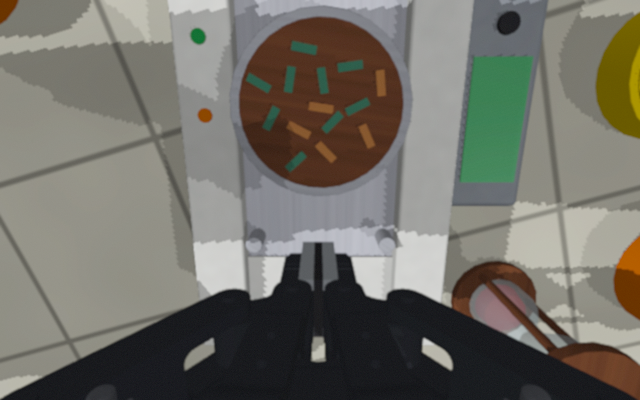

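Both presses held, but the first stop (-72.5) and the last one (-74.6) differ by 2 mm. The dish may therefore have finished dropping only during the left press. About 21 s remain, so I'll quickly repeat both presses to be certain of the order.

```bash
python3 - <<'E'
from h import *
def quick(y0,yn,sgn,lim):
    ctrl.move_linear(tow(M0,(0,y0,100))[0],vel=180)
    ctrl.move_linear(tow(M0,(0,y0,60))[0],vel=80); ctrl.pause(.2)
    b=np.mean([F() for _ in range(3)])
    ctrl.move_linear(tow(M0,(0,yn,60))[0],vel=8); y=yn
    f=-sgn*(F()-b);log=[]
    while f<7.3 and sgn*(lim-y)>0:
        y+=sgn*.35; ctrl.move_linear(tow(M0,(0,y,60))[0],vel=7); f=-sgn*(F()-b); log.append((round(Y(),1),round(f,1)))
    h=[]
    for _ in range(5): ctrl.pause(.1);h.append(round(-sgn*(F()-b),1))
    ctrl.move_linear(tow(M0,(0,y0,60))[0],vel=40)
    ctrl.move_linear(tow(M0,(0,y0,105))[0],vel=120)
    t=sensors.read_state()['t'];print(log,h,t);return t
t=quick(42,34.2,-1,31)
if t<62.5: quick(-84,-75.6,1,-72)
E
```

```text
[(33.9, np.float64(4.2)), (33.5, np.float64(4.5)), (33.2, np.float64(4.6)), (33.1, np.float64(6.4)), (33.0, np.float64(7.7))] [np.float64(7.0), np.float64(7.4), np.float64(8.0), np.float64(7.9), np.float64(8.1)] 56.1
[(-75.2, np.float64(5.0)), (-74.9, np.float64(4.0)), (-74.8, np.float64(6.4)), (-74.7, np.float64(8.8))] [np.float64(8.1), np.float64(7.4), np.float64(8.6), np.float64(7.6), np.float64(8.2)] 61.4167
```

The stops repeated exactly (33.0 and -74.7), so the dish is trapped.

```bash
python3 -c "
from bench import workorder;print(workorder.job_done())"
```

```text
the job is handed in; nothing more can be done
None
```

I tapped the dish left until it dropped into its seat, pressed it at about 8 N on the left and then the right (each done twice, up to about 11 N) with the same stops each time, and handed the job in at about 61 s; no verdict came back.

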